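Open the filter bay of the slide dryer

TASK

The inlet filter of the slide dryer has to be inspected: with a fingertip press the snap tab on top of the dryer fully in until the filter lid springs off its catch, then push the lid gently by its upright rib, away from the tab, until it is off its seat and parked flat on the rear deck with the whole filter uncovered. Only press and push: do not pinch or lift the lid, and leave the box, bottles and tape roll beside the dryer where they stand.

Things in the scene. Friction and masses are not known exactly. Their poses are not given: they have to be found in the camera images.
- dryer: the slide dryer, a low white box fixed on the table, 280 mm long (its x from -150 to +130 mm), 130 mm wide, flat deck 65 mm above the table. Origin on the table under its midline. +x runs along its length, from the tab end (switch, outlet slots, small slide shelf) to the empty rear deck: the way the lid slides off. +y left, z up. A 6 mm high block stands each side of the tab, 30 mm from the midline
- filter_mid (a point): middle of the filter opening in the deck (x = -43 mm, y = 0, deck height), under the lid at first; a pleated paper filter 6 to 11 mm below the deck, 62 mm along x by 80 mm. Two guide rails for the lid run along the deck 53.5 mm either side of the midline; beside the filter they carry lips, up to 9.5 mm above the deck, that hold the lid down
- rear_stop (a point): middle of the face of the stop bar at the end of the rear deck, x = +112 mm of the dryer; the bar runs across the deck and is 10 mm high. The lid may stop short of it or rest against it
- snap_tab (a joint): travel of the snap tab in m: 0 up, 0.006 pressed fully in. Moves straight down against a spring (4 N at first, 6.4 N fully in, plus up to about 2 N of rubbing) and comes up again when let go. From 0.005 on its hidden nose is clear of the lid, and two sprung pins shove the lid about 12 mm along +x within half a second; then the tab can be let go without catching the lid again
- tab_top (a point): middle of the tab's ribbed top face, with the tab up 12.5 mm above the deck (77.5 mm above the table), at x = -127 mm, y = 0 of the dryer; the tab is a grey key 30 mm (along x) by 34 mm; its axes are those of the dryer
- lid_rib (a point): mid-width point on the face of the lid's push rib that looks to the tab (-x), 16.5 mm above the deck. The rib is an upright wall 5 mm thick, 70 mm wide (y), its top 24 mm above the deck, on the lid's edge next to the tab. Seated at dryer x = -95 mm, 32 mm from the tab's middle; at x = -12 mm the filter is just uncovered; at x = +20 mm the lid meets the stop bar
- filter_lid: the lid, a louvred grey plate 92 mm (x) by 104 mm (y) by 5 mm, 0.06 to 0.11 kg, which slides flat on the deck at under 3 N. Axes as the dryer's; origin in the middle of its underside, 46 mm along +x from the rib's face; seated it lies at x = -49 mm, y = 0, z = 65 mm of the dryer
- slide_box: bystander: grey-blue slide box, 78x100x32 mm, right of the dryer; origin at its underside
- bottle_stain: bystander: small brown bottle with red cap, 25 mm across, 60 mm high, right of the dryer; origin at its underside
- tape_roll: bystander: roll of tape, 60 mm across, 18 mm high, right of the tab end; origin at its underside
- bottle_control: bystander: small white bottle, 27 mm across, 70 mm high, behind the dryer's rear end; origin at its underside

How it is judged (in metres and radians):
On the way, in this order (a step that is already met when the one before it is completed fails the run):
1. the snap tab is pressed in by the fingers while the lid still covers the filter (value of joint snap_tab above 0.0045 m and contact force between the fingers and snap_tab above 1 N and x of lid_rib in the frame of dryer below -0.05 m), for 0.1 s.
2. the lid is pushed by the fingers past the filter opening (x of lid_rib in the frame of dryer above -0.03 m and contact force between the fingers and filter_lid above 0.1 N), for 0.02 s.
At the end, for the whole second after the job is handed in: the lid lies flat (within 0.05 rad) and at rest on the rear deck between the guide rails, its rib face past the far edge of the filter opening (dryer x above -12 mm) and not over the stop bar; the tab is let go and up again (x of lid_rib in the frame of dryer between -0.012 and 0.024 m and z of filter_lid in the frame of dryer between 0.062 and 0.068 m and y of filter_lid in the frame of dryer between -0.006 and 0.006 m and angle between filter_lid's own z axis and vertical below 0.05 rad and linear speed of filter_lid below 0.01 m/s and value of joint snap_tab below 0.002 m); the robot touches nothing.
It fails at once if the lid is lifted or tipped instead of pushed (z of filter_lid in the frame of dryer above 0.078 m or angle between filter_lid's own z axis and vertical above 0.25 rad).
It fails at once if the lid is pinched or shoved with more than 25 N (contact force between the fingers and filter_lid above 25 N).
It fails at once if a thing beside the dryer is moved by more than 20 mm (distance of any of slide_box, bottle_stain, tape_roll, bottle_control from where it was at the start of the episode above 0.02 m).
It also fails if it takes over 38 s, if anything falls off the work surface, if the arm or the gripper's body presses on something with over 40 N, if the wrist force passes 120 N, or if a joint passes its speed limit or range.

ROBOT

A 6-joint arm with a two-finger parallel gripper is mounted at the origin on a cart in front of the work surface, level with it; the furniture and walls round the work are solid. World frame = base frame: x ahead of the robot, y to its left, z up, the work surface at z = 0. Lengths are in mm, angles in rad, forces in N, time in s.
With the tool pointing down it reaches from about 325 to 875 mm from the base axis. Payload 4.4 kg.
Tool frame: the origin (TCP) lies midway between the tips of the shut fingers; the grasp point (between the pads) lies 19 mm behind it; z points along the fingers, y is the direction in which the jaws open and shut (so a half turn about z gives the same grasp; the last joint's range is limited). The gripper opens to 85 mm and grips with 20 to 120 N. Pads are 22 mm wide; open, the fingers measure 114 mm over their backs; the gripper's body (76 mm by 85 mm) begins 54 mm behind the grasp point. The pads swing forward as they close: fully open they stand 13 mm farther back than shut.
Start: joints at [-0.15, 0.207, 1.542, -0, 1.393, -0.15], TCP at [575.002, -0.012, 231.282] pointing down, gripper open.
Joint ranges: [-2.73, 2.73], [-0.86, 2.22], [0.23, 2.46], [-1.11, 4.25], [0.08, 2.63], [-2.82, 2.82]. Speed limits (rad/s): [2.79, 2.79, 3.14, 3.14, 3.14, 3.14].

INTERFACE

Orientations are given as a rotation vector (axis times angle).
In Python, from bench import env gives the robot as it stands.
- The arm moves only by the tool arm_command, never from a script. Its argument "series" is one flat list of numbers, 7 for each row, row after row: the shift along the tool's x, y, z in m, then the turn, a rotation vector about the tool's x, y, z in degrees, then the gripper's target within -1 to 1 (fully open at 1, half-way at 0, shut at -1). A call has 1 to 12 rows; each row is the pose to reach, as a shift and turn from the pose measured when the call began, along the tool's axes at that moment; what a row does not reach only later rows make up. A row lasts 1/8 s, in which the tool goes at most 62.5 mm and 10.7 degrees, less where a joint would pass 70% of its speed; a pose out of reach is approached as far as the arm can. A call with a gripper value outside its range is refused whole. The fingers move at their own pace and stop on an object; "grip_force" is the grip in N (left out, the last holds). Time passes only in rows, so rows that repeat a pose let the fingers close. It gives the time, the measured TCP pose, the force and the opening at its end, in the units of the state.
- env.observe(): the state, without advancing time (a new reading comes with each control period).
- env.capture(name): name is "scene" or "side" or "wrist"; returns (picture, depth): 480x640x3 uint8, blue, green, red; 480x640 float32, mm along the optical axis (not along the pixel's ray), 0 where there is no reading.
- env.camera_model(name): a dict with "fx", "fy", "cx", "cy" (pixels), "eye" and "attitude" of the camera in the world. Camera axes: x right, y up, looking along -z (the intrinsics and any distortion apply to the point x, -y, -z); pixel columns grow to the right and rows downward; lengths in mm; the calibration is good to about 2 mm. A picture is of the moment at which its call begins: read the wrist's pose just before it. camera_model takes no time and is no camera call; for the wrist camera it gives the pose at the moment of the call.
- env.sign_off(): hands the job in, once; it reports no verdict.
The state is a dict: "clock": time; "qpos": joint angles; "dq": joint speeds; "joint_torque": joint torques, N m; "ee_pos": TCP position; "eef_rot": TCP orientation; "ft_force": force on the tool from outside, world axes, zero at the start; "torque": the same for the moment, N m; "finger_gap": finger opening in mm.
Only numpy, scipy, OpenCV 4.12 (cv2) and the standard library are available. Lean on these libraries where they do the work, as an engineer would, in place of code of your own. Each camera call takes 0.05 s, during which the arm holds its last target. There are 200 camera calls.

## Working session

There is one attempt and no reset: what is moved stays moved. The work goes in short steps, Python scripts to look and compute and a tool call to move; the robot and the scene stay as the last step left them, time stands still between calls to the robot, and variables do not carry over. Pictures are saved under pics/ and viewed, about 8 in all and at most 12, crops included, and the job is handed in when it is done.

Besides the shell and the picture viewer there is one more tool, called after ">>>" as name(argument=value, ...) on one line, values as JSON. arm_command: Moves the arm, as the interface text tells. Its arguments: {"type":"object","properties":{"series":{"type":"array"},"grip_force":{"type":"number"}},"required":["series"]}

```bash
mkdir -p pics; cat > h.py <<'E'
import numpy as np, cv2
from scipy.spatial.transform import Rotation as R
from bench import env
def att(m):
    a=np.array(m["attitude"],float)
    return a if a.shape==(3,3) else (R.from_rotvec(a).as_matrix() if a.size==3 else R.from_quat(a).as_matrix())
def world(m,d):
    v,u=np.mgrid[0:480,0:640]
    p=np.stack([(u-m["cx"])/m["fx"]*d,-(v-m["cy"])/m["fy"]*d,-d],-1)
    return p@att(m).T+np.array(m["eye"])
E
python3 - <<'E'
from h import *
s=env.observe();print(s)
for n in("scene","wrist"):
    m=env.camera_model(n);p,d=env.capture(n);print(n,m)
    cv2.imwrite(f"pics/{n}0.png",p);np.savez(f"pics/{n}0.npz",w=world(m,d),d=d,p=p)
E
```

```text
{'clock': 0.0, 'qpos': array([-1.50508897e-01,  2.07431992e-01,  1.54299926e+00, -8.18289215e-06,
        1.39350751e+00, -1.50515488e-01]), 'dq': array([-0.00112681,  0.00029039,  0.00112954, -0.0010223 , -0.00082794,
       -0.00026811]), 'joint_torque': array([ 4.44781954e-04, -3.83034396e+01, -2.91594708e+01, -2.26178481e-04,
        1.06274080e-02,  5.83859855e-05]), 'ee_pos': array([5.74219357e+02, 9.93836852e-02, 2.30097484e+02]), 'eef_rot': array([-2.22009969e+00, -2.22011755e+00,  2.19453689e-03]), 'ft_force': array([0.67910329, 0.11035977, 0.12336882]), 'torque': array([ 0.03372036,  0.0323516 , -0.01595294]), 'finger_gap': 86.09284835587465}
scene {'fx': 564.1378486676151, 'fy': 564.1378486676151, 'cx': 315.6392499439467, 'cy': 234.66605701207808, 'eye': array([117.39420035, 118.24398289, 682.13299241]), 'attitude': array([ 0.33903771, -0.94113451, -2.25344871])}
wrist {'fx': 422.2200347164583, 'fy': 422.2200347164583, 'cx': 315.8673890307339, 'cy': 237.14105454906397, 'eye': array([574.73006924,  72.18908714, 373.46829848]), 'attitude': array([-0.28635806,  0.00071435,  0.00053308])}
```

View pics/scene0.png

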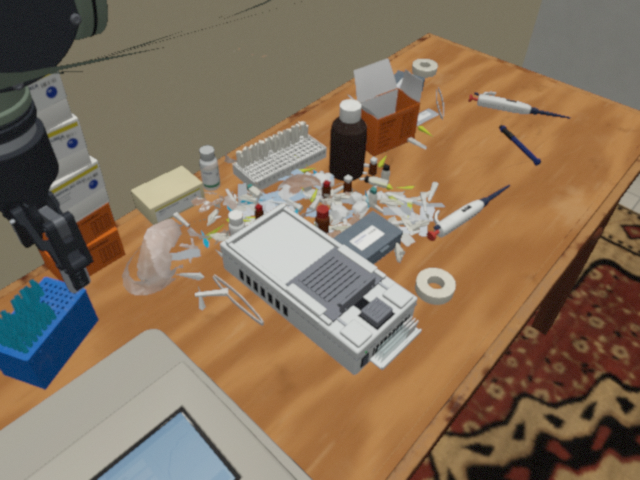

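View pics/wrist0.png

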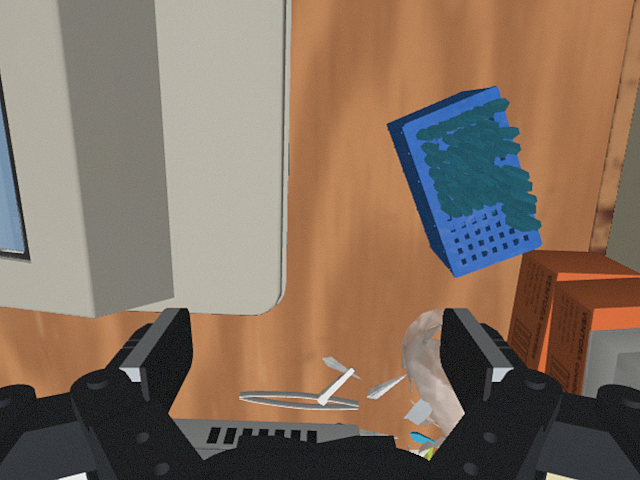

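The scene picture shows the dryer at centre: tab near (376,312), lid louvres near (333,282), and rear deck near (270,240). The tape roll is at (435,285) and the slide box at (370,238). The wrist view shows only the dryer's left wall, along the bottom edge. Next I'll measure the dryer from the depth data.

```bash
python3 - <<'E'
from h import *
f=np.load("pics/scene0.npz");w=f["w"];p=f["p"];d=f["d"]
for u,v in[(376,312),(333,282),(270,240),(300,400),(435,272),(235,250),(365,300)]: print((u,v),w[v,u].round(1))
roi=np.zeros((480,640),bool);roi[195:375,215:420]=1
m=roi&(d>0)&(w[...,2]>55)&(w[...,2]<73)
n,l,st,c=cv2.connectedComponentsWithStats(m.astype(np.uint8))
k=1+st[1:,4].argmax();P=w[l==k]
print(len(P),np.percentile(P[:,2],[5,50,95]))
r=cv2.minAreaRect(P[:,:2].astype(np.float32));print(r,cv2.boxPoints(r))
# height map top view
x0,y0=P[:,0].min()-60,P[:,1].min()-60
print(x0,y0)
M=roi&(d>0)&(w[...,2]>72)
h=w[M];print(len(h))
for lo,hi in((72,76),(76,80),(80,86),(86,92)):
    q=h[(h[:,2]>lo)&(h[:,2]<hi)];print(lo,hi,len(q),np.median(q,0))
z=cv2.resize(p[190:380,200:470],None,fx=2.9,fy=2.9,interpolation=cv2.INTER_CUBIC);cv2.imwrite("pics/crop.png",z)
E
```

```text
(376, 312) [ 355.9 -284.    78.7]
(333, 282) [ 435.9 -289.8   71.5]
(270, 240) [ 564.6 -292.5   65.5]
(300, 400) [ 374.1 -154.1   -2.3]
(435, 272) [ 358.7 -448.7   18.6]
(235, 250) [ 584.3 -239.1   70.8]
(365, 300) [ 384.9 -298.8   65.9]
11870 [61.49724058 65.66684834 71.74384469]
((476.8587646484375, -294.70135498046875), (131.30767822265625, 281.9606018066406), 87.88072967529297) [[ 333.54703 -355.09686]
 [ 615.3148  -365.52374]
 [ 620.17053 -234.30585]
 [ 338.4027  -223.87897]]
274.24571317050686 -421.34217802720144
2190
72 76 1588 [ 442.77248636 -286.60743788   73.64685404]
76 80 353 [ 363.63084215 -288.6377052    76.96777883]
80 86 85 [ 392.49038481 -287.17577147   82.77404437]
86 92 164 [ 393.73516648 -290.2149726    87.79866634]
```

View pics/crop.png

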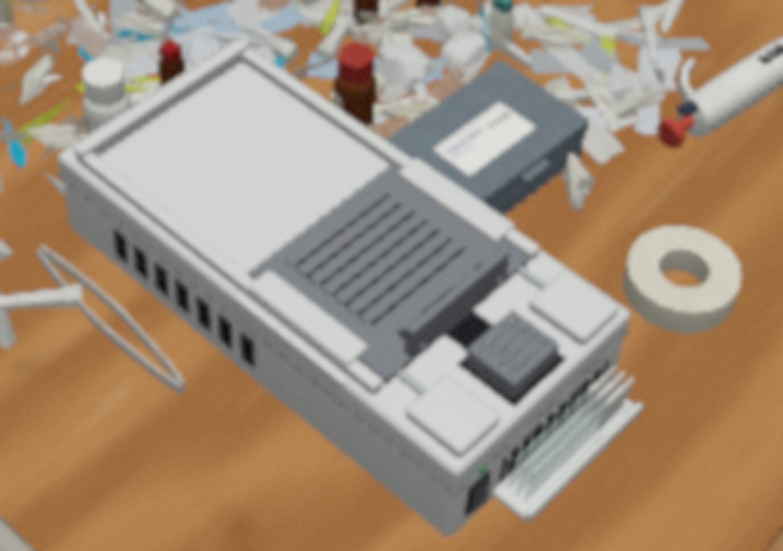

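The deck fit gives 131 x 282 mm at z about 65.6, which agrees with the given size. The origin is near (486.9, -295.1) with yaw about -2.1°. That puts the tab at about (360, -290) and the rib face at about x = 392, both matching the depth blobs. I'll shut the fingers and move above the tab, then check with the wrist camera.

>>> arm_command(series=[-0.05,-0.04,0,0,0,0,-1,-0.1,-0.08,0,0,0,0,-1,-0.15,-0.12,0,0,0,1,-1,-0.2,-0.155,0.01,0,0,2.1,-1,-0.25,-0.19,0.02,0,0,2.1,-1,-0.29,-0.215,0.03,0,0,2.1,-1,-0.29,-0.215,0.03,0,0,2.1,-1,-0.29,-0.215,0.03,0,0,2.1,-1,-0.29,-0.215,0.03,0,0,2.1,-1])

```text
clock: 1.23
ee_pos: [360.0, -288.9, 200.7]
eef_rot: [-2.258, -2.182, 0.001]
ft_force: [0.4, -0.1, -0.6]
finger_gap: 0.4
```

```bash
python3 - <<'E'
from h import *
s=env.observe();print(s["clock"],s["ee_pos"],s["eef_rot"],s["ft_force"],s["finger_gap"])
m=env.camera_model("wrist");p,d=env.capture("wrist")
w=world(m,d);cv2.imwrite("pics/w1.png",p);np.savez("pics/w1.npz",w=w,d=d,p=p)
z=w[...,2]
for lo,hi in((63.5,67),(69.5,72.8),(75.5,80),(86,92)):
    k=((z>lo)&(z<hi)&(d>0)).astype(np.uint8)
    n,l,st,c=cv2.connectedComponentsWithStats(k)
    for i in range(1,n):
        if st[i,4]>250:
            P=w[l==i];r=cv2.minAreaRect(P[:,:2].astype(np.float32))
            print(lo,hi,st[i],np.round(r[0],1),np.round(r[1],1),round(r[2],2),np.median(P,0).round(1))
E
```

```text
1.225 [ 360.01285819 -288.90968996  200.71308843] [-2.25846759e+00 -2.18156487e+00  1.44819735e-03] [ 0.44826892 -0.09038258 -0.61657097] 0.4418601839873926
63.5 67 [ 280  128  360  178 8641] [ 452.3 -291.9] [124.1 231.7] 87.78 [ 380.6 -265.3   65.7]
63.5 67 [  490   149   150   153 19770] [ 535.6 -298.7] [107.5 114.3] 1.8 [ 532.5 -298.1   65.9]
63.5 67 [336 291  25  21 364] [ 381.4 -347.9] [17.3 16.4] 0.19 [ 382.2 -346.    65.6]
69.5 72.8 [ 485  137  155   12 1146] [ 517.2 -240.2] [ 7.  98.2] 88.03 [ 518.  -240.4   72.1]
69.5 72.8 [  285   139   225   173 18902] [ 411.9 -294.3] [119.2 143.3] 87.73 [ 427.8 -287.4   71.3]
69.5 72.8 [ 478  302  162   11 1227] [ 530.  -354.6] [  7.9 114.4] 88.13 [ 529.8 -353.8   72. ]
75.5 80 [395 139  56  22 270] [ 428.8 -241.1] [12.9 34.3] 88.03 [ 428.  -242.3   75.9]
75.5 80 [ 292  205   46   51 2215] [ 359.4 -291.1] [34.3 29.7] 87.21 [ 359.4 -290.2   77.8]
86 92 [363 181  13 107 894] [ 393.7 -292.2] [69.4  5.3] 87.71 [ 393.6 -290.    89.5]
```

View pics/w1.png

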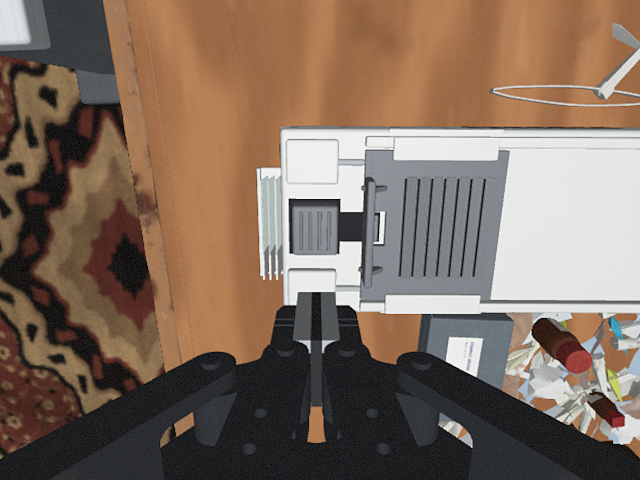

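The wrist view agrees. The tab is at (315,228), measuring 34.3 x 29.7 mm at (359.4, -291.1, 77.8). The rib is at column 370, 69 mm wide with its top at 89.5, and yaw is about -2.2°. I'll go down to just above the tab, then press in small steps.

>>> arm_command(series=[-0.002,0,0.04,0,0,0,-1,-0.002,0,0.08,0,0,0,-1,-0.002,0,0.105,0,0,0,-1,-0.002,0,0.117,0,0,0,-1,-0.002,0,0.12,0,0,0,-1,-0.002,0,0.12,0,0,0,-1])

```text
clock: 2.02
ee_pos: [360.6, -291.3, 81.6]
eef_rot: [2.258, 2.183, -0.002]
ft_force: [0.0, -0.5, 0.3]
finger_gap: 0.1
```

>>> arm_command(series=[0,0,0.003,0,0,0,-1,0,0,0.005,0,0,0,-1,0,0,0.007,0,0,0,-1,0,0,0.008,0,0,0,-1,0,0,0.009,0,0,0,-1,0,0,0.009,0,0,0,-1,0,0,0.009,0,0,0,-1])

```text
clock: 2.9
ee_pos: [361.0, -291.9, 73.5]
eef_rot: [2.258, 2.182, -0.002]
ft_force: [-0.6, 0.9, 6.0]
finger_gap: 0.2
```

Contact is 6 N and the tab is about 4 mm in. I'll keep pressing.

>>> arm_command(series=[-0.0005,-0.001,0.001,0,0,0,-1,-0.0005,-0.001,0.002,0,0,0,-1,-0.0005,-0.001,0.003,0,0,0,-1,-0.0005,-0.001,0.003,0,0,0,-1,-0.0005,-0.001,0.003,0,0,0,-1,-0.0005,-0.001,0.003,0,0,0,-1])

```text
clock: 3.65
ee_pos: [360.9, -292.1, 71.4]
eef_rot: [2.257, 2.181, 0.001]
ft_force: [1.9, 2.5, 6.0]
finger_gap: 0.2
```

```bash
cat > rib.py <<'E'
from h import *
import sys
s=env.observe();print(s["clock"],s["ee_pos"],s["ft_force"])
D=np.array([np.cos(-.0375),np.sin(-.0375)]);O=np.array([359.4,-291.1])+127*D
p,d=env.capture("scene");w=world(env.camera_model("scene"),d)
cv2.imwrite(f"pics/{sys.argv[1]}.png",p[150:400,180:500].repeat(2,0).repeat(2,1))
q=w[...,:2]-O;x=q@D;y=q@np.array([-D[1],D[0]]);z=w[...,2]
k=(d>0)&(z>86)&(z<92)&(abs(y)<36)&(x>-110)&(x<60)
# top of rib
print(k.sum(),"rib x pct",np.percentile(x[k],[5,25,50,75,95]).round(1),"y",np.percentile(y[k],[5,95]).round(1))
E
python3 rib.py s2
```

```text
3.65 [ 360.90544117 -292.14967173   71.38487036] [1.93338646 2.51159456 5.95257362]Traceback (most recent call last):
  File "rib.py", line 10, in <module>
    print(k.sum(),"rib x pct",np.percentile(x[k],[5,25,50,75,95]).round(1),"y",np.percentile(y[k],[5,95]).round(1))
                              ~~~~~~~~~~~~~^^^^^^^^^^^^^^^^^^^^^^
    return _quantile_unchecked(
        a, q, axis, out, overwrite_input, method, keepdims, weights)
    return _ureduce(a,
                    func=_quantile_ureduce_func,
    ...<5 lines>...
                    overwrite_input=overwrite_input,
                    method=method)
    r = func(a, **kwargs)
    result = _quantile(arr,
                       quantiles=q,
    ...<2 lines>...
                       out=out,
                       weights=wgt)
    slices_having_nans = np.isnan(arr[-1, ...])
                                  ~~~^^^^^^^^^
IndexError: index -1 is out of bounds for axis 0 with size 0
```

View pics/s2.png

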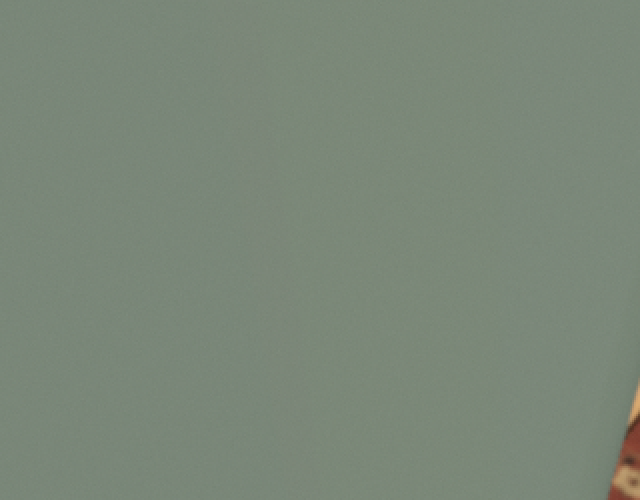

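The arm blocks the scene camera completely, so I'll use the wrist camera.

```bash
sed -i 's/"scene"/"wrist"/g; s/p\[150.*2,1)/p/' rib.py; python3 rib.py w2
```

```text
3.7 [ 360.9111744  -292.17546358   71.39825095] [1.34043641 3.97959075 6.71738094]
2370 rib x pct [-82.9 -82.3 -81.1 -79.6 -78.4] y [-8.8 33.3]
```

View pics/w2.png

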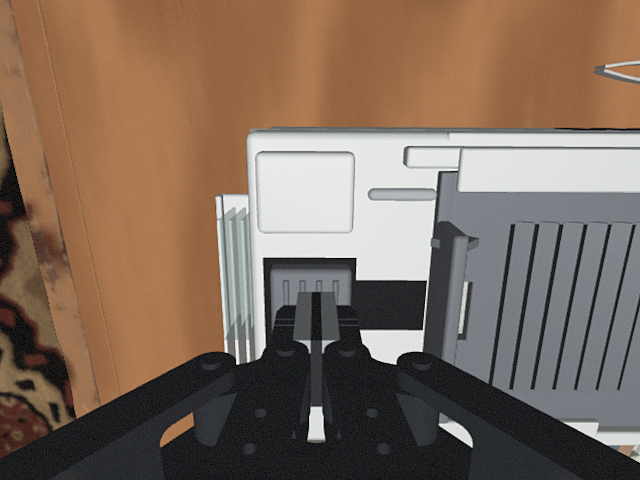

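The lid is free: the rib top's middle is at x about -81, so its face is near -83, and there is a gap to the tab in the picture (rib at column 450). I'll rise to z about 80 so the tab comes up, then advance slowly towards the rib.

>>> arm_command(series=[0.001,0,-0.006,0,0,0,-1,0.001,0,-0.012,0,0,0,-1,0.001,0,-0.012,0,0,0,-1,0.001,0.008,-0.0105,0,0,0,-1,0.001,0.016,-0.0095,0,0,0,-1,0.001,0.022,-0.009,0,0,0,-1,0.001,0.026,-0.009,0,0,0,-1,0.001,0.026,-0.009,0,0,0,-1])

```text
clock: 4.75
ee_pos: [387.2, -292.0, 80.4]
eef_rot: [2.257, 2.182, 0.001]
ft_force: [0.1, -0.2, -0.3]
finger_gap: -0.2
```

>>> arm_command(series=[0,0.004,0,0,0,0,-1,0,0.008,0,0,0,0,-1,0,0.012,0,0,0,0,-1,0,0.016,0,0,0,0,-1,0,0.02,0,0,0,0,-1,0,0.024,0,0,0,0,-1,0,0.028,0,0,0,0,-1,0,0.032,0,0,0,0,-1])

```text
clock: 5.75
ee_pos: [419.5, -293.1, 80.4]
eef_rot: [2.257, 2.182, 0.001]
ft_force: [-1.5, 0.5, 0.0]
finger_gap: -0.2
```

```bash
python3 rib.py w3
```

```text
5.75 [ 419.47837153 -293.08867776   80.43392211] [-1.4530761   0.48601951  0.01297756]
1835 rib x pct [-72.  -53.8 -52.  -50.4 -49.2] y [ 1.6 33.4]
```

View pics/w3.png

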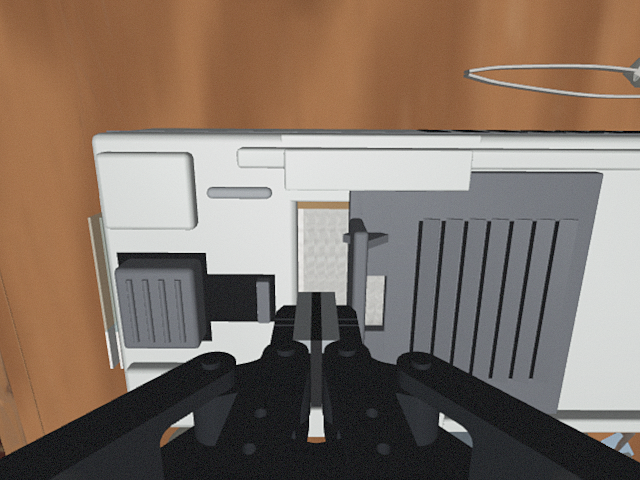

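The lid is square and in contact at 1.5 N, with the rib (column 358) face near -54 and the tab up again. I'll push another 57 mm or so, easing off at the end.

>>> arm_command(series=[0,0.005,0,0,0,0,-1,0,0.011,0,0,0,0,-1,0,0.017,0,0,0,0,-1,0,0.023,0,0,0,0,-1,0,0.029,0,0,0,0,-1,0,0.035,0,0,0,0,-1,0,0.041,0,0,0,0,-1,0,0.046,0,0,0,0,-1,0,0.051,0,0,0,0,-1,0,0.055,0,0,0,0,-1,0,0.057,0,0,0,0,-1,0,0.057,0,0,0,0,-1])

```text
clock: 7.3
ee_pos: [477.1, -295.2, 80.8]
eef_rot: [2.256, 2.181, 0.001]
ft_force: [0.8, 0.1, 0.7]
finger_gap: -0.1
```

>>> arm_command(series=[0,-0.01,0,0,0,0,-1,0,-0.02,0,0,0,0,-1,0,-0.02,-0.05,0,0,0,-1,0,-0.03,-0.1,0,0,0,-1,0,-0.04,-0.13,0,0,0,-1,0,-0.04,-0.13,0,0,0,-1,0,-0.04,-0.13,0,0,0,-1])

```text
clock: 8.18
ee_pos: [435.9, -293.1, 209.6]
eef_rot: [2.258, 2.182, 0.001]
ft_force: [-0.2, 0.2, -0.1]
finger_gap: -0.1
```

```bash
python3 rib.py w4; python3 - <<'E'
from h import *
p,d=env.capture("wrist");w=world(env.camera_model("wrist"),d);z=w[...,2]
D=np.array([np.cos(-.0375),np.sin(-.0375)]);O=np.array([359.4,-291.1])+127*D
q=w[...,:2]-O;x=q@D;y=q@np.array([-D[1],D[0]])
k=(d>0)&(z>68.5)&(z<71.8)&(abs(y)<49)&(x>5)&(x<105)
A=np.c_[x[k],y[k],np.ones(k.sum())];c=np.linalg.lstsq(A,z[k],rcond=None)[0]
print("lid plane",k.sum(),c, "x",np.percentile(x[k],[1,99]),"y",np.percentile(y[k],[1,99]))
t=(d>0)&(abs(x+127)<10)&(abs(y)<12);print("tab z",np.median(z[t]) if t.any() else None)
print(env.observe()["ee_pos"])
E
```

```text
8.175 [ 435.93260252 -293.09076619  209.5785646 ] [-0.20715929  0.15175614 -0.08793023]
857 rib x pct [3.2 4.1 5.3 6.7 7.8] y [-30.3  32.6]
lid plane 12386 [2.48176857e-03 2.23799671e-04 7.05475506e+01] x [ 7.48559528 94.64989481] y [-48.13398749  48.35739066]
tab z 77.7683321416961
[ 435.80942594 -292.72401838  208.63069353]
```

View pics/w4.png

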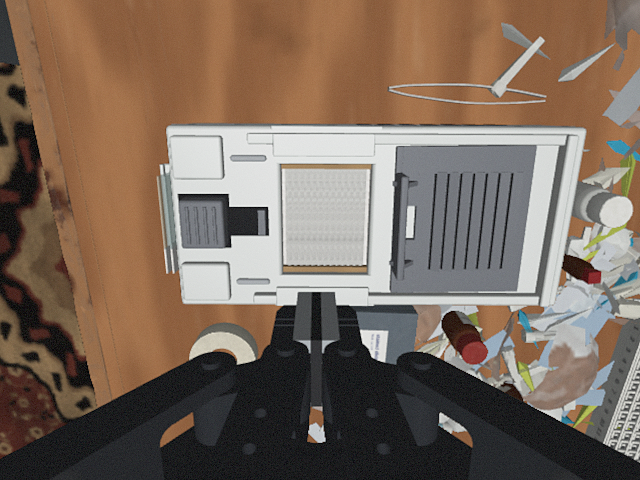

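The filter (columns 282–370) is fully uncovered. The lid (columns 392–530) lies flat between the rails, short of the stop bar, with its rib face at x about +3 mm. The tab is up at z = 77.8, and nothing touches the robot. I'm handing it in.

```bash
python3 -c "
from bench import env
print(env.sign_off())"
```

```text
the job is handed in; nothing more can be done
None
```

The filter is uncovered and the lid is parked flat on the rear deck. I handed the job in at about 8.3 s; no verdict is reported.

**What I did:** I pressed the tab about 6 mm in with the shut fingertips, at 6 to 7 N, and the lid sprang to a rib position of about -83 mm. I then let the tab up and pushed the lid by its rib along +x. The readings at the ends of the push moves were about 1.5 N or less. Finally I backed off and rose clear.

**Last checks (wrist camera):**
- **Lid position:** the rib face is at dryer x of about +3 mm, within the -12 to +24 mm allowed.
- **Lid flatness:** tilt is about 0.0025 rad and the top is at z of about 70.6 mm, as expected for a flat lid. It looks centred between the rails, with y within about 1 mm.
- **Tab:** it is up, with its top at 77.8 mm.
- **Robot:** wrist force is about 0 and the arm is clear of everything.

**Failed or not checked:**
- **Scene camera:** one check failed because the arm blocked the view, so I used the wrist camera instead.
- **Bystanders:** I did not measure the box, bottles and tape roll again. The arm's path stayed above the dryer, and they look undisturbed where visible in the last picture.

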